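Open the metalsmith's hammer chest

ROBOT

A 6-joint arm with a two-finger parallel gripper is mounted at the origin on the work surface. World frame = base frame: x ahead of the robot, y to its left, z up, the work surface at z = 0. Lengths are in mm, angles in rad, forces in N, time in s.
With the tool pointing down it reaches from about 350 to 1000 mm from the base axis. Payload 7.1 kg.
Tool frame: the origin (TCP) lies midway between the tips of the shut fingers; the grasp point (between the pads) lies behind it (manip.hold_point_z is the z of the grasp point in the tool frame, in mm); z points along the fingers, y is the line along which they close (so a half turn about z gives the same grasp; the last joint's range is limited). The gripper opens to 85 mm and grips with 20 to 120 N. Pads are 22 mm wide; open, the fingers measure 114 mm over their backs; the gripper's body (76 mm by 85 mm) begins 54 mm behind the grasp point. The pads swing forward as they close: fully open they stand 13 mm farther back than shut.
Start: joints at [-1.22, 0.423, 1.63, -0, 1.089, -0.019], TCP at [225.909, -582.726, 231.319] pointing down, gripper open.
Joint ranges: [-3, 3], [-0.9, 2.11], [0.09, 2.58], [-1.31, 4.45], [0.11, 2.69], [-2.54, 2.54]. Speed limits (rad/s): [2.39, 2.39, 3.01, 3.14, 3.14, 3.14].

INTERFACE

Orientations are given as a rotation vector (axis times angle).
In Python, from plant import manip gives the robot as it stands.
- The arm moves only by the tool apply_moves, never from a script. Its argument "moves" is a list of rows, each a list of 6 numbers: the shift along the tool's x, y, z in mm, then the turn, a rotation vector about the tool's x, y, z in rad. In form: [[tx, ty, tz, wx, wy, wz], ...]. A call has 1 to 5 rows; each row is the pose to reach, as a shift and turn from the pose commanded when the call began, along the tool's axes at that moment; what a row does not reach only later rows make up. A row lasts 1/8 s, in which the tool goes at most 62.5 mm and 10.7 degrees, less where a joint would pass 70% of its speed; a pose out of reach is approached as far as the arm can. A call with a gripper value outside its range is refused whole. "jaw" is the finger opening in mm, from 0 to 85.4, set as the call begins (left out, the last holds). The fingers move at their own pace and stop on an object; "force" is the grip in N (left out, the last holds). Time passes only in rows, so rows that repeat a pose let the fingers close. It gives the time, the measured TCP pose, the force, the opening and the grip force at its end, in the units of the state.
- manip.observe(): the state, without advancing time (a new reading comes with each control period).
- manip.get_image(name): name is "scene" or "top" or "wrist"; returns a dict with "color" (420x560x3 uint8, red, green, blue), "depth" (420x560 float32, mm along the optical axis (not along the pixel's ray), 0 where there is no reading), "intrinsics" (3x3 intrinsics, pixels), "pose" (4x4, takes a point from camera to world coordinates). Camera axes: x right, y up, looking along -z (the intrinsics and any distortion apply to the point x, -y, -z); pixel columns grow to the right and rows downward; lengths in mm; the calibration is good to about 2 mm. The wrist camera is an equidistant fisheye: a pixel r from the principal point sees the ray r / f radians off the axis. A picture is of the moment at which its call begins.
- manip.sign_off(): hands the job in; it is judged then, once.
The state is a dict: "time_s": time; "joints": joint angles; "joint_vel": joint speeds; "joint_efforts": joint torques, N m; "tcp_pos": TCP position; "ee_rot": TCP orientation; "contact_force": force on the tool from outside, world axes, zero at the start; "torque": the same for the moment, N m; "gripper_width": opening from 0.0 (shut) to 1.0 (fully open); "gripper_force": force on a finger pad.
Only numpy, scipy, OpenCV 4.12 (cv2) and the standard library are available. Lean on these libraries where they do the work, as an engineer would, in place of code of your own. Each camera call takes 0.05 s, during which the arm holds its last target. There are 200 camera calls.

TASK

Open the larger of the two wooden tool chests, the one without a padlock: first flip the hasp off the staple on its lid and swing it out and down to about level or lower, then raise the lid until it stands nearly upright on its own, and let go. Do not disturb the copper beaker that stands between the chests.

Things in the scene. Friction and masses are not known exactly. Their poses are not given: they have to be found in the camera images.
- chest: The larger chest, dark wood, steel corners, fixed to the bench. Body 150 (x) x 210 (y) x 110 (z) mm, shut by an 18 mm lid. Origin: centre of its underside; z up, front faces -x, y along the front. The smaller chest, 110 x 130 x 85 mm with a brass padlock, is a bystander. On the middle of the lid's front edge a steel staple (4 mm wide, 14 mm tall) sticks out 20 mm, at z 120.
- hasp (a joint): Angle of the chest's hasp, a steel strap 30 mm wide, hinged about the chest's y direction at x -81, y 0, z 65 mm in its frame. 0 to 0.08: upright, its slot over the staple, holding the lid shut; grows as the free end swings out to the chest's -x and down; 1.57 level, stop 2.0. Stiff hinge (0.07 N m, about 1 N at the tongue): stays where left.
- tongue (a point): Middle of the tongue at the hasp's free end, moving with the hasp: 24 mm wide (chest's y), 24 mm long, 4 mm thick, bent slightly outward. With the hasp upright it is at x -86, y 0, z 150 mm in the chest's frame and ends 33 mm above the lid; it can be pinched from above across its width.
- lid (a joint): Angle of the chest's lid about its far upper edge, an axis along the chest's y at x +75, z 110.5 mm in its frame: 0 shut (top face at z 128.5), grows as the front edge goes up, 1.57 upright, stop 1.7. Stiff hinge (0.45 N m; some 6 N at the knob with the 0.35 kg lid): it stays at any angle.
- knob (a point): Centre of the dark steel ball knob, 26 mm across, on a thin neck on the chest's lid; moves with the lid. Shut: x -45, y 0, z 155.5 mm in the chest's frame, 27 mm above the lid and 30 mm behind its front edge.
- beaker: Copper beaker, open, 56 mm across, 70 mm tall, 0.16 kg, standing loose between the two chests: a bystander. Origin: centre of its underside, z up.

How it is judged:
By the outcome, as a careful person would: the job done as asked, in the order asked, and still so for the second after the job is handed in, with the robot touching nothing.
It also fails if it takes over 48 s, if anything falls off the work surface, if the arm or the gripper's body presses on something with over 40 N, if the wrist force passes 120 N, or if a joint passes its speed limit or range.

## Working session

There is one attempt and no reset: what is moved stays moved. The work goes in short steps, Python scripts to look and compute and a tool call to move; the robot and the scene stay as the last step left them, time stands still between calls to the robot, and variables do not carry over. Pictures are saved under pics/ and viewed, at most 10 in all, crops included, and the job is handed in when it is done.

Besides the shell and the picture viewer there is one more tool, called after ">>>" as a command line: name --pt "numbers of a row" for each row, then --argument value for the rest. apply_moves: Moves the arm, as the interface text tells. Its arguments: {"type":"object","properties":{"moves":{"type":"array","items":{"type":"array","items":{"type":"number"}}},"jaw":{"type":"number"},"force":{"type":"number"}},"required":["moves"]}

```bash
mkdir -p pics; ls
python3 - <<'E'
from plant import manip
import cv2,numpy as np
s=manip.observe();print(s['tcp_pos'],s['ee_rot'],s['time_s'],manip.hold_point_z)
ims=[]
for n in("scene","top"):
    d=manip.get_image(n);np.savez(f'{n}0.npz',**d);print(n,d['intrinsics'].tolist(),d['pose'].round(3).tolist())
    cv2.imwrite(f'pics/{n}0.png',d['color'][:,:,::-1])
E
```

```text
pics
[ 225.73745233 -582.22132786  230.52560664] [-3.08654722e+00 -5.77229479e-01  3.63364725e-04] 0.0 -18.700000000000003
scene [[407.1285477127875, 0.0, 282.45759980661217], [0.0, 407.1285477127875, 208.07567591333012], [0.0, 0.0, 1.0]] [[-0.507, -0.543, 0.669, 1111.874], [0.862, -0.299, 0.41, 299.842], [-0.023, 0.785, 0.619, 610.115], [0.0, 0.0, 0.0, 1.0]]
top [[413.65440215850634, 0.0, 282.600231416175], [0.0, 413.65440215850634, 204.70651308510676], [0.0, 0.0, 1.0]] [[0.027, 0.993, -0.119, 466.947], [-1.0, 0.027, 0.002, -4.289], [0.005, 0.118, 0.993, 966.415], [0.0, 0.0, 0.0, 1.0]]
```

View pics/scene0.png

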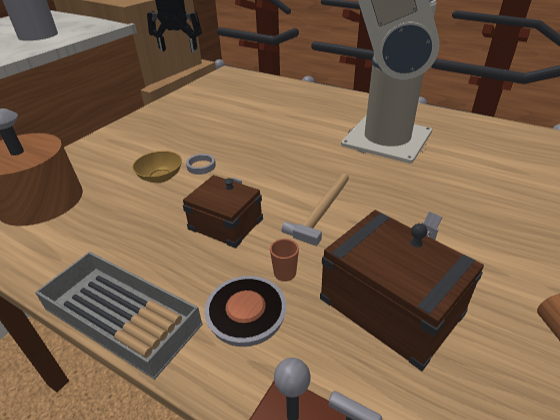

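View pics/top0.png

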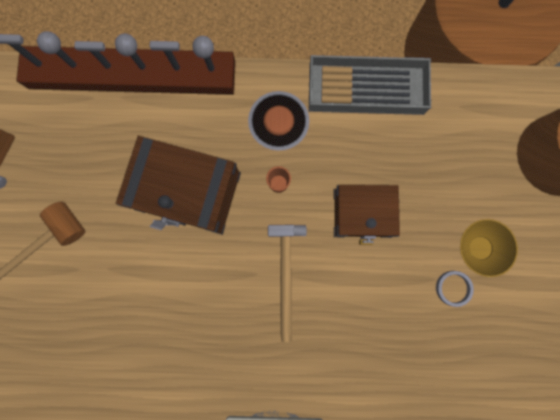

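The scene view shows the big chest at right (lid about (400,255), knob (419,231), tongue (432,222)). The top view shows its lid centred at about (180,185), knob (166,202) and hasp (166,223). The beaker is at (279,180).

```bash
cat > h.py <<'E'
import numpy as np,cv2
def cloud(d):
    K=d['intrinsics'];P=d['pose'];v,u=np.mgrid[0:420,0:560];z=d['depth'].astype(float)
    c=np.stack([(u-K[0,2])/K[0,0]*z,-(v-K[1,2])/K[1,1]*z,-z],-1)
    return c@P[:3,:3].T+P[:3,3]
E
python3 - <<'E'
from h import *
for n in('top','scene'):
    d=np.load(n+'0.npz');X=cloud(d);ok=d['depth']>0
    roi=np.zeros((420,560),bool)
    if n=='top':roi[120:250,100:250]=1
    else: roi[205:370,310:495]=1
    Z=X[...,2]
    m=roi&ok&(abs(Z-128.5)<6)
    q=X[m]
    r=cv2.minAreaRect(q[:,:2].astype(np.float32));print(n,'lid',m.sum(),np.median(q[:,2]),r,cv2.boxPoints(r).round(1).tolist())
    a=roi&ok&(Z>138);nn,l,st,ce=cv2.connectedComponentsWithStats(a.astype(np.uint8))
    for i in range(1,nn):
        p=X[l==i];print(' hi',len(p),ce[i].round(1),p.mean(0).round(1),p.min(0).round(1),p.max(0).round(1), st[i])
    # beaker
    b=np.zeros_like(roi)
    if n=='top':b[160:200,260:296]=1
    else:b[230:285,265:303]=1
    p=X[b&ok&(Z>55)&(Z<90)];print(' beaker',len(p),p.min(0).round(1),p.max(0).round(1))
E
```

```text
top lid 7265 129.4008555103552 ((601.7867431640625, 218.87664794921875), (210.82810974121094, 163.22703552246094), 76.09888458251953) [[497.20001220703125, 136.1999969482422], [655.7000122070312, 96.9000015258789], [706.2999877929688, 301.6000061035156], [547.9000244140625, 340.79998779296875]]
 hi 140 [164. 201.] [563.6 226.  164.4] [552.3 215.9 153.3] [576.4 239.2 170.9] [158 195  13  13 140]
 hi 113 [157.8 224.5] [518.3 238.8 152.1] [509.  223.6 139.4] [527.9 252.5 162.7] [150 220  18  10 113]
 beaker 188 [605.7 -20.6  55. ] [659.9  32.4  73.8]
scene lid 8718 128.007811240179 ((601.0830078125, 219.51795959472656), (210.4368438720703, 166.68545532226562), 75.94940185546875) [[494.70001220703125, 137.6999969482422], [656.4000244140625, 97.19999694824219], [707.5, 301.3999938964844], [545.7999877929688, 341.79998779296875]]
 hi 445 [425.4 226.4] [544.5 234.9 153.6] [509.2 216.1 138.1] [578.  253.1 169.3] [411 212  31  30 445]
 beaker 385 [605.3 -20.1  55. ] [660.3  34.4  71.4]
```

```bash
cat >> h.py <<'E'
from scipy.spatial.transform import Rotation as R
C=np.array([608.7,217.3,0]);YAW=-0.2424
RC=R.from_euler('z',YAW)
R0=R.from_matrix(np.diag([-1.,1,-1]))
def target(p,phi=0): # TCP point in chest frame; phi tips the fingers towards chest +x
    return RC.apply(p)+C, RC*R.from_euler('y',-phi)*R0
def delta(p,phi=0):
    from plant import manip
    s=manip.observe();Rn=R.from_rotvec(s['ee_rot']);t,Rt=target(p,phi)
    print(np.r_[Rn.inv().apply(t-s['tcp_pos']).round(1),(Rn.inv()*Rt).as_rotvec().round(3)].tolist())
def state():
    from plant import manip
    s=manip.observe();Rn=R.from_rotvec(s['ee_rot'])
    print('t',s['time_s'],'chest tcp',RC.inv().apply(np.array(s['tcp_pos'])-C).round(1),'rot',(R0.inv()*RC.inv()*Rn).as_rotvec().round(3),'F',RC.inv().apply(s['contact_force']).round(1),'w',s['gripper_width'],s['gripper_force'],'q',np.round(s['joints'],2))
E
python3 -c "
from h import *
state();delta([-93,0,225])"
```

```text
t 0.1 chest tcp [-179.8 -868.1  230.6] rot [1.000e-03 2.000e-03 2.529e+00] F [-0.1  0.4 -0.8] w 1.0023398088625242 0.0 q [-1.22  0.42  1.63  0.    1.09 -0.02]
[569.9, -660.5, 6.6, -0.001, -0.002, -2.529]
```

>>> apply_moves --pt "570 -660 6 0 0 -2.53" --pt "570 -660 6 0 0 -2.53" --pt "570 -660 6 0 0 -2.53" --pt "570 -660 6 0 0 -2.53" --pt "570 -660 6 0 0 -2.53" --jaw 60

```text
time_s: 0.72
tcp_pos: [331.1, -286.5, 229.1]
ee_rot: [-2.489, -1.917, -0.0]
contact_force: [1.1, -0.6, 0.5]
gripper_width: 0.704
gripper_force: 0.0
```

```bash
python3 -c "
from h import *
state();delta([-93,0,225])"
```

```text
t 0.725 chest tcp [-148.6 -555.7  229.1] rot [-0.     0.     1.586] F [ 1.2 -0.3  0.5] w 0.7036468958851186 0.0 q [-0.74  0.15  2.03  0.    0.97 -0.48]
[556.5, 46.9, 4.2, 0.0, -0.0, -1.586]
```

>>> apply_moves --pt "556 47 2 0 0 -1.586" --pt "556 47 2 0 0 -1.586" --pt "556 47 2 0 0 -1.586" --pt "556 47 2 0 0 -1.586" --pt "556 47 2 0 0 -1.586"

```text
time_s: 1.35
tcp_pos: [437.7, 7.5, 228.1]
ee_rot: [1.353, 2.835, 0.0]
contact_force: [0.8, -0.8, 0.3]
gripper_width: 0.704
gripper_force: 0.0
```

```bash
python3 -c "
from h import *
state();delta([-93,0,225])"
```

```text
t 1.35 chest tcp [-115.6 -244.8  228.1] rot [-0.    -0.     0.648] F [ 0.9 -0.6  0.3] w 0.7035024593328053 0.0 q [-0.01  0.15  2.03 -0.    0.96 -0.69]
[129.7, 208.8, 3.2, 0.0, 0.0, -0.648]
```

>>> apply_moves --pt "130 209 2 0 0 -0.648" --pt "130 209 2 0 0 -0.648" --pt "130 209 2 0 0 -0.648" --pt "130 209 2 0 0 -0.648" --pt "130 209 2 0 0 -0.648"

```text
time_s: 1.98
tcp_pos: [520.3, 240.9, 225.6]
ee_rot: [0.383, 3.118, 0.001]
contact_force: [-1.0, -0.1, -1.2]
gripper_width: 0.703
gripper_force: 0.0
```

Run:
```python
from h import *
state();delta([-93,0,225])
from plant import manip
d=manip.get_image('wrist');np.savez('wrist0.npz',**d);cv2.imwrite('pics/w0.png',d['color'][:,:,::-1])
d=manip.get_image('scene');cv2.imwrite('pics/s1.png',cv2.resize(d['color'][150:350,310:510,::-1],None,fx=2.8,fy=2.8))
```

```text
t 1.975 chest tcp [-91.4   1.7 225.6] rot [-0.001 -0.     0.002] F [-1.  -0.4 -1.2] w 0.7027208377499633 0.0 q [ 0.41  0.35  1.75  0.    1.03 -0.91]
[1.6, -1.7, 0.6, 0.001, 0.0, -0.002]
```

View pics/w0.png

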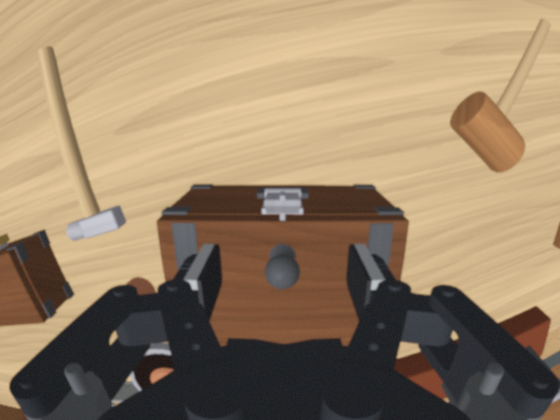

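View pics/s1.png

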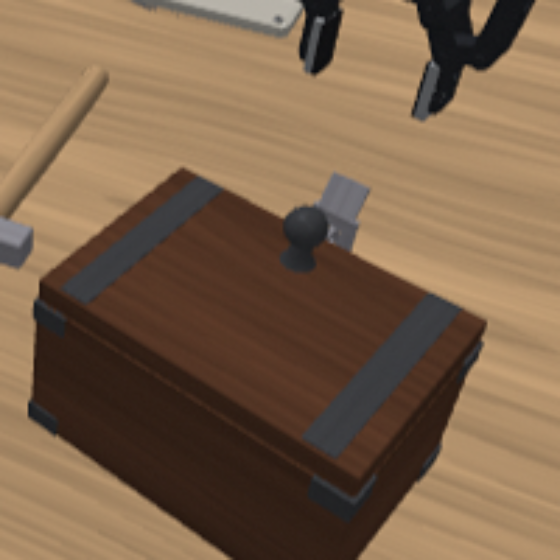

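The wrist view shows the hasp at (283,203) centred between the fingers at (200,265) and (365,265). The knob is at (283,270). The scene crop shows the tongue at (340,195) free behind the knob, so I descend.

>>> apply_moves --pt "1 -1.5 30 0 0 0" --pt "1 -1.5 55 0 0 0" --pt "1 -1.5 70 0 0 0" --pt "1 -1.5 80 0 0 0" --pt "1 -1.5 83 0 0 0"

```text
time_s: 2.7
tcp_pos: [518.2, 235.8, 142.9]
ee_rot: [-0.391, -3.117, 0.0]
contact_force: [-0.7, 0.2, -0.1]
gripper_width: 0.702
gripper_force: 0.0
```

>>> apply_moves --pt "0 0 0 0 0 0" --pt "0 0 0 0 0 0" --pt "0 0 0 0 0 0" --pt "0 0 0 0 0 0" --jaw 15 --force 30

```text
time_s: 3.2
tcp_pos: [520.4, 238.8, 144.7]
ee_rot: [0.39, 3.112, 0.008]
contact_force: [3.1, 9.8, -0.5]
gripper_width: 0.265
gripper_force: 30.4
```

Run:
```python
from h import *
state()
from plant import manip
d=manip.get_image('scene');cv2.imwrite('pics/s2.png',cv2.resize(d['color'][150:350,310:510,::-1],None,fx=2.8,fy=2.8))
```

```text
t 3.2 chest tcp [-90.9  -0.3 144.7] rot [-0.006 -0.004  0.007] F [ 0.7 10.2 -0.5] w 0.2652424366743584 30.449997782707214 q [ 0.41  0.46  1.81  0.    0.86 -0.92]
```

View pics/s2.png

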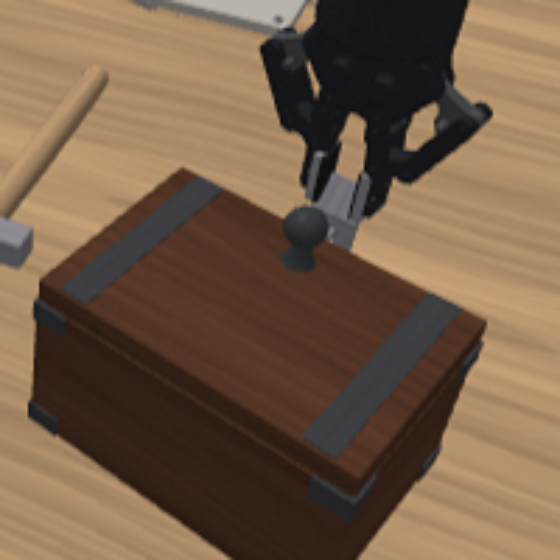

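>>> apply_moves --pt "11.7 2 2.4 0 -0.15 0" --pt "22.9 2 6.5 0 -0.3 0" --pt "33.4 2 12.2 0 -0.45 0" --pt "42.9 2 19.4 0 -0.6 0" --pt "51.2 2 28 0 -0.75 0"

```text
time_s: 3.88
tcp_pos: [478.4, 249.7, 126.4]
ee_rot: [0.333, 2.549, -0.133]
contact_force: [24.2, -0.5, -24.5]
gripper_width: 0.265
gripper_force: 30.7
```

Run:
```python
from h import *
state()
```

```text
t 3.875 chest tcp [-1.342e+02  1.000e-01  1.264e+02] rot [ 0.031 -0.576  0.017] F [ 23.7   5.3 -24.5] w 0.2651840764934498 30.671335973811438 q [ 0.72  0.43  2.12 -1.11  0.55  0.37]
```

>>> apply_moves --pt "0 0 0 0 0 0" --pt "0 0 0 0 0 0"

```text
time_s: 4.12
tcp_pos: [477.2, 249.4, 125.2]
ee_rot: [0.332, 2.554, -0.135]
contact_force: [-6.7, 13.0, 11.2]
gripper_width: 0.263
gripper_force: 34.7
```

Run:
```python
from h import *
state()
```

```text
t 4.125 chest tcp [-135.4   -0.4  125.2] rot [ 0.033 -0.571  0.015] F [-9.6 11.1 11.2] w 0.26320208644256465 34.66048579663038 q [ 0.72  0.43  2.12 -1.1   0.55  0.36]
```

>>> apply_moves --pt "17 2 4.6 0 0 0" --pt "32.5 2 12.4 0 0 0" --pt "46.3 2 23 0 0 0" --pt "57.7 2 36.6 0 0 0" --pt "64.3 2 47.8 0 0 0"

```text
time_s: 4.75
tcp_pos: [448.2, 257.3, 54.0]
ee_rot: [0.34, 2.566, -0.156]
contact_force: [-6.7, 1.4, 3.1]
gripper_width: 0.261
gripper_force: 36.7
```

>>> apply_moves --pt "0 0 0 0 0 0" --pt "0 0 0 0 0 0"

```text
time_s: 5.0
tcp_pos: [448.2, 257.0, 54.1]
ee_rot: [0.34, 2.567, -0.156]
contact_force: [-6.3, 4.4, 0.6]
gripper_width: 0.262
gripper_force: 36.6
```

Run:
```python
from h import *
state()
from plant import manip
d=manip.get_image('scene');cv2.imwrite('pics/s3.png',cv2.resize(d['color'][150:350,310:510,::-1],None,fx=2.8,fy=2.8))
```

```text
t 5.0 chest tcp [-165.3    0.    54.1] rot [ 0.05  -0.558  0.02 ] F [-7.1  2.7  0.6] w 0.2623436786458026 36.63752348162234 q [ 0.78  0.58  2.15 -1.31  0.52  0.68]
```

View pics/s3.png

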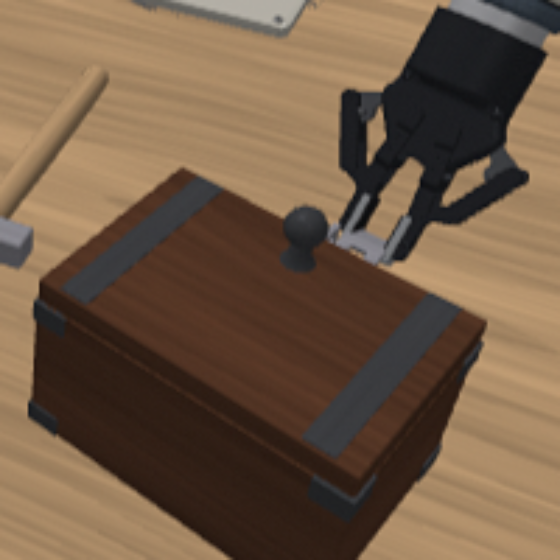

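The crop shows the hasp swung out to roughly level, still held by the pads at (375,245). Next I release and retreat along the tool axis.

>>> apply_moves --pt "0 0 0 0 0 0" --pt "0 0 0 0 0 0" --pt "0 0 0 0 0 0" --jaw 60

```text
time_s: 5.42
tcp_pos: [448.8, 255.4, 54.3]
ee_rot: [0.342, 2.565, -0.16]
contact_force: [-0.0, 0.5, -0.6]
gripper_width: 0.702
gripper_force: 0.0
```

>>> apply_moves --pt "0 0 -25 0 0 0" --pt "0 0 -50 0 0 0" --pt "0 0 -80 0 0 0" --pt "0 0 -120 0 0 0" --pt "0 0 -120 0 0 0"

```text
time_s: 6.05
tcp_pos: [388.6, 278.6, 157.6]
ee_rot: [0.341, 2.563, -0.155]
contact_force: [0.2, 0.5, 0.2]
gripper_width: 0.703
gripper_force: 0.0
```

Run:
```python
from h import *
state();delta([-140,0,235])
from plant import manip
d=manip.get_image('top');X=cloud(d);Y=(X-C)@RC.as_matrix()
m=(d['depth']>0)&(abs(Y[...,1])<14)&(Y[...,0]<-85)&(Y[...,0]>-200)&(Y[...,2]>15)&(Y[...,2]<180)
for p in Y[m][::8]:print(p.round(0))
```

```text
t 6.05 chest tcp [-228.4    6.6  157.6] rot [ 0.049 -0.561  0.022] F [0.  0.6 0.2] w 0.7031342792847478 0.0 q [ 0.92  0.32  2.17 -0.93  0.69  0.37]
[-116.1, -6.8, -18.1, -0.049, 0.561, -0.022]
[-87.   2. 126.]
[-87.  10.  70.]
[-88.   8.  67.]
[-92.  -1. 126.]
[-88.  -1.  69.]
[-94.  -2. 126.]
[-90.  -1.  66.]
[-95.   8.  68.]
[-90.  -9.  70.]
[-96.   3.  70.]
[-91. -13.  65.]
[-97.  -1.  65.]
[-102.   10.   69.]
[-98.  -6.  68.]
[-103.    6.   67.]
[-99. -11.  69.]
[-104.    1.   68.]
[-110.   12.   72.]
[-105.   -4.   68.]
[-111.    7.   70.]
[-106.   -9.   69.]
[-112.    4.   65.]
[-107.  -14.   69.]
[-112.   -2.   70.]
[-118.   10.   69.]
[-113.   -7.   69.]
[-119.    5.   69.]
[-114.  -12.   69.]
[-120.   -0.   71.]
[-125.   12.   69.]
[-121.   -5.   70.]
[-126.    7.   69.]
[-130.   14.   72.]
[-123.  -13.   66.]
[-126.  -10.   68.]
[-128.  -12.   70.]
[-130.  -10.   71.]
[-133.   -8.   67.]
[-135.   -9.   70.]
[-137.   -8.   71.]
[-144.    6.   68.]
[-146.    7.   71.]
[-148.    7.   69.]
[-151.    8.   70.]
[-146.   -9.   73.]
[-152.    3.   73.]
[-147.  -14.   72.]
[-152.   -2.   72.]
[-158.   10.   72.]
[-154.   -6.   70.]
[-158.    3.   72.]
[-154.  -13.   70.]
[-159.   -3.   69.]
[-163.    4.   70.]
[-159.  -12.   69.]
[-163.   -4.   68.]
[-168.    5.   63.]
[-172.   13.   61.]
[-167.   -4.   65.]
[-172.    3.   66.]
[-176.   12.   62.]
[-171.   -7.   68.]
[-175.   -2.   63.]
[-177.   -2.   62.]
```

The strap's top surface is at z 69–72 mm along its whole length, so the hasp is level. I'll straighten the tool and nudge the hasp a little lower for margin.

Run:
```python
from h import *
delta([-160,0,140])
```

```text
[-48.9, -3.0, 50.5, -0.051, 0.561, -0.022]
```

>>> apply_moves --pt "-49 -3 50 -0.05 0.56 -0.022" --pt "-49 -3 50 -0.05 0.56 -0.022" --pt "-49 -3 50 -0.05 0.56 -0.022" --pt "-49 -3 50 -0.05 0.56 -0.022" --pt "-49 -3 50 -0.05 0.56 -0.022" --jaw 0

```text
time_s: 6.72
tcp_pos: [454.8, 253.6, 138.4]
ee_rot: [-0.385, -3.114, 0.004]
contact_force: [-0.2, -1.0, -1.8]
gripper_width: 0.001
gripper_force: 0.0
```

>>> apply_moves --pt "0 0 0 0 0 0"

```text
time_s: 6.85
tcp_pos: [454.0, 253.3, 138.1]
ee_rot: [-0.387, -3.116, 0.008]
contact_force: [-0.4, 0.6, -0.1]
gripper_width: -0.0
gripper_force: 0.0
```

Run:
```python
from h import *
state();delta([-160,0,140])
```

```text
t 6.85 chest tcp [-158.8   -2.2  138.1] rot [0.005 0.001 0.004] F [-0.6  0.5 -0.1] w -0.0003832868516471853 0.0 q [ 0.49  0.41  1.92 -0.    0.81 -0.83]
[1.2, 2.2, -1.9, -0.005, -0.001, -0.004]
```

>>> apply_moves --pt "0 2 40 0 0 0" --pt "0 2 60 0 0 0" --pt "0 2 70 0 0 0" --pt "0 2 80 0 0 0" --pt "0 2 90 0 0 0"

```text
time_s: 7.48
tcp_pos: [453.7, 256.9, 49.3]
ee_rot: [0.38, 3.118, -0.005]
contact_force: [-0.1, -0.7, 0.3]
gripper_width: 0.002
gripper_force: 0.4
```

>>> apply_moves --pt "0 0 -30 0 0 0" --pt "0 0 -70 0 0 0" --pt "0 0 -120 0 0 0" --pt "0 0 -180 0 0 0" --pt "0 0 -180 0 0 0"

```text
time_s: 8.1
tcp_pos: [456.5, 258.8, 234.4]
ee_rot: [0.38, 3.11, 0.004]
contact_force: [0.2, 0.4, -0.5]
gripper_width: 0.003
gripper_force: 0.0
```

Run:
```python
from h import *
state();delta([-45,0,225])
from plant import manip
d=manip.get_image('top');X=cloud(d);Y=(X-C)@RC.as_matrix()
m=(d['depth']>0)&(abs(Y[...,1])<14)&(Y[...,0]<-85)&(Y[...,0]>-200)&(Y[...,2]>15)&(Y[...,2]<110)
q=Y[m];print(np.polyfit(q[:,0],q[:,2],1),q[:,0].min(),q[:,2].min())
```

```text
t 8.1 chest tcp [-157.7    3.7  234.4] rot [-0.003 -0.008  0.001] F [ 0.1  0.4 -0.5] w 0.003191939757779006 0.0 q [ 0.49  0.27  1.85 -0.    1.01 -0.83]
[-112.6, -3.7, 10.2, 0.003, 0.008, -0.001]
[ 0.33029687 96.55879835] -172.26266312880264 29.72089600424613
```

The hasp now sits at about 1.9 rad. Next I go to the knob.

>>> apply_moves --pt "-55 -4 0 0 0 0" --pt "-113 -4 10 0 0 0" --pt "-113 -4 30 0 0 0" --pt "-113 -4 60 0 0 0" --pt "-113 -4 80 0 0 0" --jaw 60

```text
time_s: 8.78
tcp_pos: [560.5, 225.0, 145.8]
ee_rot: [-0.381, -3.114, 0.009]
contact_force: [-0.1, 0.0, -0.4]
gripper_width: 0.706
gripper_force: 0.0
```

Run:
```python
from h import *
state();delta([-45,0,137])
```

```text
t 8.775 chest tcp [-48.6  -4.1 145.8] rot [0.006 0.004 0.001] F [-0.1 -0.  -0.4] w 0.7057227381698745 0.0 q [ 0.36  0.5   1.73 -0.    0.92 -0.96]
[-3.6, 4.1, 8.8, -0.006, -0.004, -0.001]
```

>>> apply_moves --pt "0 2 5 0 0 0" --pt "0 2 5 0 0 0"

```text
time_s: 9.02
tcp_pos: [562.2, 227.8, 143.6]
ee_rot: [-0.38, -3.116, 0.006]
contact_force: [-0.8, -0.3, 0.2]
gripper_width: 0.698
gripper_force: 0.0
```

Run:
```python
from h import *
state();delta([-45,0,137])
```

```text
t 9.025 chest tcp [-47.6  -0.9 143.6] rot [0.004 0.002 0.   ] F [-0.8 -0.5  0.2] w 0.6979993742676782 0.0 q [ 0.37  0.51  1.73 -0.    0.91 -0.96]
[-2.6, 1.0, 6.6, -0.004, -0.002, -0.0]
```

>>> apply_moves --pt "-2.5 1 5 0 0 0" --pt "-2.5 1 6.5 0 0 0" --pt "-2.5 1 6.5 0 0 0"

```text
time_s: 9.4
tcp_pos: [565.4, 228.2, 138.1]
ee_rot: [-0.381, -3.118, 0.005]
contact_force: [0.7, -0.0, 0.4]
gripper_width: 0.703
gripper_force: 0.0
```

>>> apply_moves --pt "0 0 0 0 0 0" --pt "0 0 0 0 0 0" --pt "0 0 0 0 0 0" --pt "0 0 0 0 0 0" --jaw 15 --force 50

```text
time_s: 9.9
tcp_pos: [565.4, 228.3, 138.3]
ee_rot: [-0.381, -3.118, 0.005]
contact_force: [-1.9, -0.0, 4.2]
gripper_width: 0.272
gripper_force: 48.8
```

Run:
```python
from h import *
state()
# knob arc: pinch point 18.7-3 behind TCP; tool tilts back (phi<0) as lid rises
g=17
v=np.array([-120,45.])
def tcp(th):
    ph=-0.45*min(th/1.2,1)
    c,s=np.cos(th),np.sin(th);k=np.array([c*v[0]+s*v[1],-s*v[0]+c*v[1]])
    return k+g*np.array([np.sin(ph),-np.cos(ph)]),ph
for a0 in np.arange(0,1.5,.3):
    p0,f0=tcp(a0);tz=np.array([np.sin(f0),-np.cos(f0)]);tx=np.array([-np.cos(f0),-np.sin(f0)])
    print(a0.round(2),[[*np.round([(p-p0)@tx,0,(p-p0)@tz],1).tolist(),0,round(f0-f,3),0] for p,f in (tcp(a0+.06*i) for i in range(1,6))])
```

```text
t 9.9 chest tcp [-44.7   0.3 138.3] rot [0.003 0.    0.001] F [-1.8 -0.5  4.2] w 0.2716455504526305 48.75362277030945 q [ 0.37  0.52  1.72 -0.    0.9  -0.96]
0.0 [[-2.5, 0.0, -7.1, 0, np.float64(0.023), 0], [-5.5, 0.0, -14.1, 0, np.float64(0.045), 0], [-8.8, 0.0, -20.8, 0, np.float64(0.068), 0], [-12.6, 0.0, -27.3, 0, np.float64(0.09), 0], [-16.7, 0.0, -33.6, 0, np.float64(0.112), 0]]
0.3 [[-3.8, 0.0, -6.5, 0, np.float64(0.023), 0], [-8.0, 0.0, -12.6, 0, np.float64(0.045), 0], [-12.5, 0.0, -18.6, 0, np.float64(0.068), 0], [-17.4, 0.0, -24.2, 0, np.float64(0.09), 0], [-22.7, 0.0, -29.5, 0, np.float64(0.112), 0]]
0.6 [[-4.9, 0.0, -5.6, 0, np.float64(0.022), 0], [-10.2, 0.0, -10.8, 0, np.float64(0.045), 0], [-15.8, 0.0, -15.7, 0, np.float64(0.068), 0], [-21.6, 0.0, -20.2, 0, np.float64(0.09), 0], [-27.7, 0.0, -24.4, 0, np.float64(0.113), 0]]
0.9 [[-5.9, 0.0, -4.5, 0, np.float64(0.023), 0], [-12.0, 0.0, -8.6, 0, np.float64(0.045), 0], [-18.4, 0.0, -12.3, 0, np.float64(0.067), 0], [-25.0, 0.0, -15.6, 0, np.float64(0.09), 0], [-31.7, 0.0, -18.5, 0, np.float64(0.112), 0]]
1.2 [[-7.0, 0.0, -3.2, 0, np.float64(0.0), 0], [-14.1, 0.0, -6.0, 0, np.float64(0.0), 0], [-21.5, 0.0, -8.4, 0, np.float64(0.0), 0], [-28.9, 0.0, -10.3, 0, np.float64(0.0), 0], [-36.5, 0.0, -11.8, 0, np.float64(0.0), 0]]
```

>>> apply_moves --pt "-2.5 0 -7.1 0 0.023 0" --pt "-5.5 0 -14.1 0 0.045 0" --pt "-8.8 0 -20.8 0 0.068 0" --pt "-12.6 0 -27.3 0 0.09 0" --pt "-16.7 0 -33.6 0 0.112 0" --force 70

```text
time_s: 10.52
tcp_pos: [580.4, 224.5, 169.7]
ee_rot: [-0.368, -3.003, -0.015]
contact_force: [4.6, 3.3, -11.6]
gripper_width: 0.27
gripper_force: 68.9
```

Run:
```python
from h import *
state()
```

```text
t 10.525 chest tcp [-29.2   0.2 169.7] rot [0.004 0.116 0.001] F [  3.6   4.3 -11.6] w 0.26965690219562705 68.9492118358612 q [ 0.32  0.53  1.61  0.07  1.1  -1.04]
```

>>> apply_moves --pt "-3.8 0 -6.5 0 0.023 0" --pt "-8 0 -12.6 0 0.045 0" --pt "-12.5 0 -18.6 0 0.068 0" --pt "-17.4 0 -24.2 0 0.09 0" --pt "-22.7 0 -29.5 0 0.112 0"

```text
time_s: 11.15
tcp_pos: [610.2, 217.0, 193.5]
ee_rot: [-0.355, -2.903, -0.033]
contact_force: [30.8, -3.7, -47.5]
gripper_width: 0.243
gripper_force: 71.4
```

>>> apply_moves --pt "-4.9 0 -5.6 0 0.022 0" --pt "-10.2 0 -10.8 0 0.045 0" --pt "-15.8 0 -15.7 0 0.068 0" --pt "-21.6 0 -20.2 0 0.09 0" --pt "-27.7 0 -24.4 0 0.113 0"

```text
time_s: 11.78
tcp_pos: [638.4, 210.2, 215.9]
ee_rot: [-0.341, -2.784, -0.053]
contact_force: [0.9, 0.2, -0.7]
gripper_width: 0.176
gripper_force: 0.0
```

Run:
```python
from h import *
state()
from plant import manip
d=manip.get_image('scene');cv2.imwrite('pics/s4.png',cv2.resize(d['color'][100:350,285:535,::-1],None,fx=2.3,fy=2.3))
```

```text
t 11.775 chest tcp [ 30.6   0.3 215.9] rot [0.003 0.339 0.001] F [ 0.8  0.4 -0.7] w 0.1757435405734 0.0 q [ 0.23  0.65  1.32  0.15  1.48 -1.13]
```

View pics/s4.png

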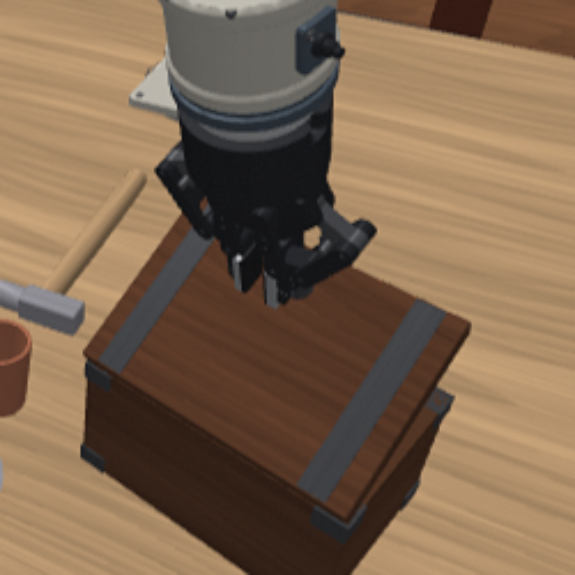

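The crop shows the lid only slightly raised (its edge at (465,325)) and the fingers empty at (255,275). The grip slipped, so I back off and measure the lid.

>>> apply_moves --pt "-20 0 -40 0 0 0" --pt "-40 0 -80 0 0 0" --pt "-60 0 -80 0 0 0" --pt "-60 0 -80 0 0 0" --jaw 60

```text
time_s: 12.32
tcp_pos: [719.3, 189.9, 270.5]
ee_rot: [-0.342, -2.784, -0.053]
contact_force: [0.2, -0.4, -0.3]
gripper_width: 0.702
gripper_force: 0.0
```

Run:
```python
from h import *
state()
from plant import manip
for n in('scene','top'):
    d=manip.get_image(n);np.savez(n+'5.npz',**d);X=cloud(d);Y=(X-C)@RC.as_matrix()
    m=(d['depth']>0)&(abs(Y[...,1])<95)&(abs(Y[...,1])>25)&(Y[...,0]>-70)&(Y[...,0]<72)&(Y[...,2]>112)&(Y[...,2]<200)
    q=Y[m]
    for _ in range(5):
        A=np.c_[q[:,0],np.ones(len(q))];k=np.linalg.lstsq(A,q[:,2],rcond=None)[0];r=q[:,2]-A@k;q=q[abs(r)<max(3,r.std())]
    th=np.arctan(-k[0]);print(n,len(q),'lid',th,k,'z at x=75',k@[75,1])
    e=Y[...,0]*np.sin(th)+Y[...,2]*np.cos(th)-k[1]*np.cos(th)
    m=(d['depth']>0)&(e>12)&(e<45)&(abs(Y[...,1])<20)&(abs(Y[...,0]+30)<45)
    if m.any():
        p=Y[m];s=np.linalg.lstsq(np.c_[2*p,np.ones(len(p))],(p**2).sum(1),rcond=None)[0]
        print('knob',len(p),p.mean(0).round(1),p.min(0).round(1),p.max(0).round(1),'sphere',s[:3].round(1),np.sqrt(s[3]+s[:3]@s[:3]).round(1))
```

```text
t 12.325 chest tcp [113.9  -0.  270.5] rot [0.004 0.338 0.002] F [ 0.3 -0.4 -0.3] w 0.7017169716518286 0.0 q [ 0.19  0.73  1.05  0.14  1.67 -1.15]
scene 6367 lid 0.5342428520377599 [ -0.59163067 174.68271376] z at x=75 130.31041361738
knob 52 [ -2.5  10.3 210.8] [-11.3   5.  200.6] [  4.4  12.8 218.7] sphere [ -5.8   1.1 210. ] 11.8
top 238 lid 0.5232707564251842 [ -0.57691299 175.99937437] z at x=75 132.7308998840888
```

The lid stands at 0.53 rad and the knob is at (−6, 0, 210), matching the model. The ball had crept off the pad edge while turning in the grip. I'll regrasp harder and tilt the tool with the lid.

Run:
```python
from h import *
delta([11.8,0,260],-.338);delta([-11.4,0,194.1],-.338)
```

```text
[91.5, -0.3, 43.6, -0.004, -0.001, -0.002]
[91.4, -0.1, 113.5, -0.004, -0.001, -0.002]
```

>>> apply_moves --pt "45 0 0 0 0 0" --pt "91 0 25 0 0 0" --pt "91.5 0 60 0 0 0" --pt "91.5 0 90 0 0 0" --pt "91.5 0 108 0 0 0"

```text
time_s: 13.05
tcp_pos: [598.3, 220.0, 198.7]
ee_rot: [-0.34, -2.783, -0.052]
contact_force: [0.3, -0.5, 0.4]
gripper_width: 0.704
gripper_force: 0.0
```

>>> apply_moves --pt "0 0 2 0 0 0" --pt "0 0 2 0 0 0"

```text
time_s: 13.3
tcp_pos: [600.3, 220.0, 198.7]
ee_rot: [-0.341, -2.786, -0.054]
contact_force: [0.6, -0.9, 0.4]
gripper_width: 0.706
gripper_force: 0.0
```

Run:
```python
from h import *
state();delta([-11.4,0,194.1],-.338)
```

```text
t 13.3 chest tcp [ -8.8   0.6 198.7] rot [0.003 0.336 0.001] F [ 0.8 -0.7  0.4] w 0.7057991093479153 0.0 q [ 0.26  0.62  1.42  0.16  1.4  -1.12]
[0.9, -0.5, 5.2, -0.002, 0.002, -0.002]
```

>>> apply_moves --pt "1 -0.5 5 0 0 0" --pt "1 -0.5 5 0 0 0"

```text
time_s: 13.55
tcp_pos: [597.0, 219.9, 193.7]
ee_rot: [-0.341, -2.785, -0.053]
contact_force: [0.2, -0.1, 0.2]
gripper_width: 0.7
gripper_force: 0.0
```

>>> apply_moves --pt "0 0 0 0 0 0" --pt "0 0 0 0 0 0" --pt "0 0 0 0 0 0" --pt "0 0 0 0 0 0" --jaw 15 --force 110

```text
time_s: 14.05
tcp_pos: [597.2, 220.4, 194.0]
ee_rot: [-0.341, -2.785, -0.054]
contact_force: [-1.3, 1.3, 4.3]
gripper_width: 0.254
gripper_force: 107.6
```

```bash
cat >> h.py <<'E'
def arc(th0,ph0,dth,rate,n=5,g=17): # rows for lid angle th0 -> th0+n*dth while phi changes by -rate*dth per row
    v=np.array([-120,45.])
    def tcp(i):
        t=th0+i*dth;ph=ph0-rate*i*dth;c,s=np.cos(t),np.sin(t)
        return np.array([c*v[0]+s*v[1],-s*v[0]+c*v[1]])+g*np.array([np.sin(ph),-np.cos(ph)]),ph
    p0,f0=tcp(0);tz=np.array([np.sin(f0),-np.cos(f0)]);tx=np.array([-np.cos(f0),-np.sin(f0)])
    for i in range(1,n+1):
        p,f=tcp(i);print([round(float(x),3) for x in((p-p0)@tx,0,(p-p0)@tz,0,f0-f,0)])
E
python3 - <<'E'
from h import *
state();arc(.53,-.338,.05,1);print();arc(.78,-.588,.05,1)
E
```

```text
t 14.05 chest tcp [-11.9   0.2 194. ] rot [0.003 0.337 0.001] F [-1.6  1.   4.3] w 0.25377752675641 107.55396366119385 q [ 0.26  0.62  1.43  0.16  1.39 -1.12]
[-2.639, 0.0, -5.396, 0.0, 0.05, 0.0]
[-5.544, 0.0, -10.652, 0.0, 0.1, 0.0]
[-8.709, 0.0, -15.758, 0.0, 0.15, 0.0]
[-12.125, 0.0, -20.698, 0.0, 0.2, 0.0]
[-15.783, 0.0, -25.462, 0.0, 0.25, 0.0]

[-2.639, 0.0, -5.396, 0.0, 0.05, 0.0]
[-5.544, 0.0, -10.652, 0.0, 0.1, 0.0]
[-8.709, 0.0, -15.758, 0.0, 0.15, 0.0]
[-12.125, 0.0, -20.698, 0.0, 0.2, 0.0]
[-15.783, 0.0, -25.462, 0.0, 0.25, 0.0]
```

>>> apply_moves --pt "-2.6 0 -5.4 0 0.05 0" --pt "-5.5 0 -10.7 0 0.1 0" --pt "-8.7 0 -15.8 0 0.15 0" --pt "-12.1 0 -20.7 0 0.2 0" --pt "-15.8 0 -25.5 0 0.25 0"

```text
time_s: 14.68
tcp_pos: [618.7, 214.9, 212.1]
ee_rot: [-0.31, -2.533, -0.09]
contact_force: [-3.5, 4.2, -0.9]
gripper_width: 0.251
gripper_force: 109.1
```

Run:
```python
from h import *
state();print(C, RC.apply([75-120*np.cos(.78)+45*np.sin(.78)-17*np.sin(.588),0,110.5+120*np.sin(.78)+45*np.cos(.78)-17*np.cos(.588)])+C)
```

```text
t 14.675 chest tcp [1.030e+01 1.000e-01 2.121e+02] rot [0.003 0.592 0.001] F [-4.4  3.2 -0.9] w 0.25086596892960655 109.11796689033508 q [ 0.21  0.75  1.22  0.24  1.71 -1.15]
[608.7 217.3   0. ] [620.25994632 214.44166537 212.73975996]
```

>>> apply_moves --pt "-2.6 0 -5.4 0 0.05 0" --pt "-5.5 0 -10.7 0 0.1 0" --pt "-8.7 0 -15.8 0 0.15 0" --pt "-12.1 0 -20.7 0 0.2 0" --pt "-15.8 0 -25.5 0 0.25 0"

```text
time_s: 15.3
tcp_pos: [645.6, 208.2, 224.8]
ee_rot: [-0.28, -2.286, -0.12]
contact_force: [-3.8, 3.7, 0.1]
gripper_width: 0.251
gripper_force: 109.1
```

Run:
```python
from h import *
state();arc(1.03,-.838,.05,.7)
```

```text
t 15.3 chest tcp [ 38.    0.  224.8] rot [0.003 0.841 0.001] F [-4.6  2.7  0.1] w 0.2510376633355623 109.1253912448883 q [ 0.16  0.91  0.99  0.33  2.01 -1.14]
[-2.894, 0.0, -5.385, 0.0, 0.035, 0.0]
[-6.053, 0.0, -10.609, 0.0, 0.07, 0.0]
[-9.468, 0.0, -15.66, 0.0, 0.105, 0.0]
[-13.13, 0.0, -20.526, 0.0, 0.14, 0.0]
[-17.029, 0.0, -25.193, 0.0, 0.175, 0.0]
```

>>> apply_moves --pt "-2.6 0 -5.4 0 0.05 0" --pt "-5.5 0 -10.7 0 0.1 0" --pt "-8.7 0 -15.8 0 0.15 0" --pt "-12.1 0 -20.7 0 0.2 0" --pt "-15.8 0 -25.5 0 0.25 0"

```text
time_s: 15.92
tcp_pos: [674.6, 201.0, 229.9]
ee_rot: [-0.251, -2.039, -0.147]
contact_force: [-3.1, 3.5, 1.4]
gripper_width: 0.253
gripper_force: 109.1
```

Run:
```python
from h import *
state();arc(1.28,-1.088,.05,.6)
```

```text
t 15.925 chest tcp [ 67.8  -0.  229.9] rot [0.003 1.091 0.002] F [-3.8  2.7  1.4] w 0.25279544344452365 109.1257917881012 q [ 0.13  1.09  0.76  0.45  2.3  -1.07]
[-2.979, 0.0, -5.382, 0.0, 0.03, 0.0]
[-6.222, 0.0, -10.598, 0.0, 0.06, 0.0]
[-9.721, 0.0, -15.635, 0.0, 0.09, 0.0]
[-13.467, 0.0, -20.482, 0.0, 0.12, 0.0]
[-17.448, 0.0, -25.124, 0.0, 0.15, 0.0]
```

Run:
```python
from h import *
from plant import manip
d=np.load('top0.npz');X=cloud(d)
q=X[20:100,0:240].reshape(-1,3);q=q[(q[:,2]>20)&(q[:,2]<400)];print(q.min(0),q.max(0),np.percentile(q[:,2],[50,90,98]))
d=manip.get_image('top');cv2.imwrite('pics/t6.png',d['color'][:300,:400,::-1])
```

```text
[843.90587698 118.8341229   20.0205801 ] [936.17511837 619.11010086 175.94611939] [ 51.41515278 160.04979772 170.43920218]
```

View pics/t6.png

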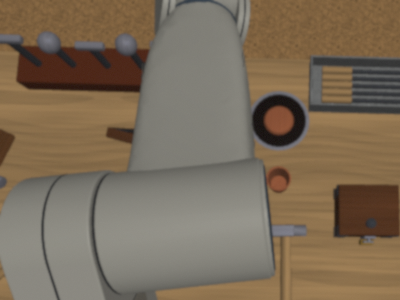

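The top view shows the arm over the chest. The rack behind is at most 176 mm high, well below the wrist, and the beaker at (279,180) is undisturbed. I finish the arc.

>>> apply_moves --pt "-3 0 -5.4 0 0.03 0" --pt "-6.2 0 -10.6 0 0.06 0" --pt "-9.7 0 -15.6 0 0.09 0" --pt "-13.5 0 -20.5 0 0.12 0" --pt "-17.4 0 -25.1 0 0.15 0"

```text
time_s: 16.6
tcp_pos: [703.8, 193.7, 226.1]
ee_rot: [-0.232, -1.89, -0.16]
contact_force: [-5.6, 3.5, 1.9]
gripper_width: 0.25
gripper_force: 109.2
```

Run:
```python
from h import *
state();t,_=target([75-120*np.cos(1.53)+45*np.sin(1.53)-17*np.sin(1.238),0,110.5+120*np.sin(1.53)+45*np.cos(1.53)-17*np.cos(1.238)]);print(t)
```

```text
t 16.6 chest tcp [ 9.800e+01 -1.000e-01  2.261e+02] rot [0.004 1.241 0.002] F [-6.3  2.   1.9] w 0.25029131901028534 109.15759205818176 q [ 0.12  1.23  0.55  0.58  2.5  -0.96]
[704.80677563 193.53645322 226.68179651]
```

>>> apply_moves --pt "0 0 0 0 0 0" --pt "0 0 0 0 0 0" --pt "0 0 0 0 0 0" --jaw 70

```text
time_s: 16.98
tcp_pos: [704.3, 193.4, 226.9]
ee_rot: [-0.234, -1.894, -0.161]
contact_force: [1.2, -0.2, 0.1]
gripper_width: 0.817
gripper_force: 0.0
```

>>> apply_moves --pt "0 0 -15 0 0 0" --pt "0 0 -30 0 0 0" --pt "0 0 -50 0 0 0" --pt "0 0 -50 0 0 0"

```text
time_s: 17.48
tcp_pos: [750.7, 181.6, 242.5]
ee_rot: [-0.234, -1.895, -0.162]
contact_force: [1.0, -0.3, -0.6]
gripper_width: 0.823
gripper_force: 0.0
```

Run:
```python
from h import *
state()
from plant import manip
d=manip.get_image('scene');cv2.imwrite('pics/s7.png',d['color'][:,:,::-1])
```

```text
t 17.475 chest tcp [146.4  -0.5 242.5] rot [1.000e-03 1.236e+00 3.000e-03] F [ 1.  -0.1 -0.6] w 0.8226321787350741 0.0 q [ 0.1   1.36  0.24  0.73  2.65 -0.78]
```

View pics/s7.png

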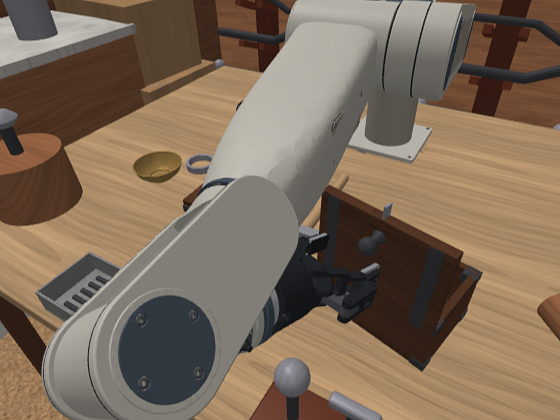

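The scene shows the lid upright with its knob at (370,243) free and the gripper clear at (345,285). I check the lid, hasp and beaker numerically.

Run:
```python
from h import *
from plant import manip
d=manip.get_image('scene');X=cloud(d);Y=(X-C)@RC.as_matrix()
m=(d['depth']>0)&(Y[...,1]>-95)&(Y[...,1]<95)&(abs(Y[...,1])>25)&(Y[...,2]>140)&(Y[...,2]<255)&(abs(Y[...,0]-95)<14)
q=Y[m];k=np.polyfit(q[:,2],q[:,0],1);print(len(q),'lid',np.pi/2+np.arctan(k[0]),np.polyval(k,110.5))
a=np.load('top0.npz');d=manip.get_image('top');A=cloud(a);B=cloud(d)
for D,I in((a['color'],A),(d['color'],B)):
    r=D[155:205,258:300].astype(int);z=I[155:205,258:300];w=z[(z[...,2]>55)&(z[...,2]<90)];print('beaker',len(w),w.min(0).round(1),w.max(0).round(1))
Y=(B-C)@RC.as_matrix();m=(d['depth']>0)&(abs(Y[...,1])<14)&(Y[...,0]<-85)&(Y[...,0]>-200)&(Y[...,2]>15)&(Y[...,2]<110)
print('hasp',m.sum(),np.polyfit(Y[m][:,0],Y[m][:,2],1) if m.sum()>9 else '')
state()
```

```text
5478 lid 1.5346788066986463 91.84739946779762
beaker 188 [605.7 -20.6  55. ] [659.9  32.4  73.8]
beaker 63 [609.7 -20.7  55.6] [658.1  -4.4  73.2]
hasp 0 
t 17.625 chest tcp [ 1.453e+02 -1.000e-01  2.426e+02] rot [0.003 1.238 0.003] F [-0.6  0.5  0.7] w 0.8171702978531022 0.0 q [ 0.1   1.35  0.25  0.73  2.65 -0.79]
```

The lid is at 1.53 rad, the beaker (partly hidden) has not moved, and the robot is clear, so I hand in.

```bash
python3 -c "
from plant import manip
print(manip.sign_off())"
```

```text
the job is handed in; nothing more can be done
None
```

The larger chest is open and handed in at about 18 s: the hasp measured about 1.9 rad (below level) before the lid went up, the lid stands free at about 1.53 rad after one slipped grip on the knob and a regrasp, and the beaker shows no movement in the part still visible at the end.

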